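# Refit the soap pump's head on its stem

## Robot

A 6-joint arm with a two-finger parallel gripper is mounted at the origin on the work surface. World frame = base frame: x ahead of the robot, y to its left, z up, the work surface at z = 0. Lengths are in m, angles in rad, forces in N, time in s.
With the tool pointing down it reaches from about 0.2 to 0.875 m from the base axis. Payload 3.4 kg.
Tool frame: the origin (TCP) lies between the finger pads; the fingertips stand 25 mm ahead of it and the grasp point (between the pads) lies 6 mm ahead of it (r.nose_length is the z of the fingertips in the tool frame, in m); z points along the fingers, x is the direction in which the jaws open and shut, and the axes are right-handed (so a half turn about z gives the same grasp; the last joint's range is limited). The gripper opens to 94 mm and grips with 3 to 60 N. Pads are 16 mm wide; open, the fingers measure 119 mm over their backs; the gripper's body (75 mm by 177 mm) begins 78 mm behind the grasp point.
Start: joints at [-1.384, 0.276, 1.505, -0, 1.361, -0.121], TCP at [0.174, -0.548, 0.191] pointing down, gripper open.
Joint ranges: [-2.89, 2.89], [-0.75, 2.08], [0.22, 2.7], [-1.18, 4.32], [0.11, 2.71], [-2.7, 2.7]. Speed limits (rad/s): [2.57, 2.57, 3.14, 3.14, 3.14, 3.14].

## Interface

Orientations are given as a unit quaternion [w, x, y, z].
In Python, from plant import r, gripper_to, inverse_kinematics, vision, models, telemetry gives the robot as it stands. Calls block until the motion is done:
- r.move_to(position, orientation): joint-space move of the TCP to a pose.
- r.move_l(position, rot=None, vel=0.15, guard=None): straight line of the TCP; rot=None keeps the orientation; vel is the mean speed in m/s. With guard (N) it stops when the force on the tool has changed by that much, and returns True; else False.
- r.movej(angles): joint-space move.
- gripper_to(opening, f_grip=None): finger opening in m; f_grip is the grip in N (None keeps the last); returns when the fingers have stopped.
- r.hold(seconds).
- inverse_kinematics(position, orientation): joint angles nearest the present ones, or None.
- vision.snapshot(name): name is "scene" or "top" or "wrist"; returns the picture (400x640x3 uint8, red, green, blue); there is no depth.
- vision.get_calibration(name): a dict with "fx", "fy", "cx", "cy" (pixels), "position" and "orientation" of the camera in the world. Camera axes: x right, y down, z forward; pixel columns grow to the right and rows downward; lengths in m; the calibration is good to about 2 mm. The wrist camera is an equidistant fisheye: a pixel r from the principal point sees the ray r / f radians off the axis. A picture is of the moment at which its call begins: read the wrist's pose just before it. get_calibration takes no time and is no camera call; for the wrist camera it gives the pose at the moment of the call.
A pose or a line that the arm cannot do raises r.PlanningError and nothing moves.
- r.sign_off(): hands the job in, once; it reports no verdict.
Trained networks look in the newest picture that a camera, given by its name, has taken for a name from the list of things; names that differ only in an ending like _2 or _b are one class to them, and where a whole thing is asked for, a point or a joint stands for the part that bears it (a point fixed in the world has none). Each returns a list of dicts, best first, with "score" (0 to 1); they miss things now and then, are a little off and sometimes report something else, mostly with a low value. They report only what shows in the picture. A call takes as long as a camera call. They do not tell look-alikes from the thing itself.
- models.boxes_of(thing, camera): "at" ([x, y, z] in m, in world coordinates, good to about 4 mm: the middle of the surface that is visible of it).
- models.regions_of(thing, camera): "pixels" (400x640 bool, what is visible of it).
- models.mark_of(thing, camera): "at" ([x, y, z] in m, in world coordinates, good to about 4 mm: a listed point, or the origin of a listed thing).
Readings, each from a call of its own:
- telemetry.current_t(): time.
- telemetry.current_joints(): joint angles.
- telemetry.current_dq(): joint speeds.
- telemetry.current_joint_efforts(): joint torques, N m.
- telemetry.current_ee_pos(): TCP position.
- telemetry.current_tool_rot(): TCP orientation.
- telemetry.current_wrist_force(): force on the tool from outside, world axes, zero at the start.
- telemetry.current_torque(): the same for the moment, N m.
- telemetry.current_opening(): finger opening in m.
Only numpy, scipy, OpenCV 4.12 (cv2) and the standard library are available. Lean on these libraries where they do the work, as an engineer would, in place of code of your own. Each camera call takes 0.05 s, during which the arm holds its last target.

## Task

The head of the built-in soap pump has been rinsed and stands on the drying stone; refit it. Set it on the pump's stem with the spout pointing out over the sink and let go, so that it stands balanced there by itself, not yet snapped on; then press it straight down, without ramming it, through the pump's stroke until it clicks, and keep pressing after the click until the head is fully home. Finish while still pressing it, with the pump held at the bottom of its stroke, and leave the lid, colander, scraper and bowls where they are.

Things in the scene. Friction and masses are not known exactly. Their poses are not given: they have to be found in the camera images.
- pump_head: Chrome pump head, loose, 75 g, starts upright on the drying stone. Round hub 26 mm wide, 34 mm high, straight sides up to 29 mm, gently domed top; a 9 mm spout tube leaves it 22 mm up. Origin: centre of the hub's underside, the mouth of the snap socket (11.5 mm wide, 26.5 mm deep); z up along the hub, x along the spout. Take the hub by its sides, fingers closing across the spout.
- hub_top (a point): Highest point of the head's domed top, on the hub axis, 34 mm above its underside.
- spout_tip (a point): Mouth of the spout, 88 mm out from the hub axis along the head's x and 9 mm above the hub's underside.
- dispenser: Fixed chrome deck fitting of the pump, mounted in the counter: flange 46 mm diameter, collar 30 mm diameter, 34 mm high. Origin on the counter at its axis, z up; its x (never turned) points straight to the sink, which lies on the far side of it, away from the robot.
- stem_tip (a point): Top of the pump's white stem, a 10 mm rod with a half-round top that leads the head on; 40 mm out of the collar, 74 mm above the counter when the pump is up. Moves with the stem; its axes are upright and do not turn. Set down lightly, the head rests with its underside 17 mm below this point, leaning up to 0.1 rad; fully home, 26.5 mm below it.
- snap_nubs (a point): Point on the stem's axis 20 mm below the stem tip, level with four small sprung nubs that stand 2 mm proud of the stem. The head rests on them unsnapped. Pressing it pushes the pump down first, then at about 9 to 15 N the nubs give way: the click. The force falls away at once (the stem may spring back a few mm) and the head goes on down with less force until it is fully home.
- pump (a joint): Stroke of the sprung pump stem: 0 up, 0.010 m pressed to the bottom; 2.5 N starts it, 5.5 N holds it at the bottom.
- dry_stone: Fixed flat dark-grey grooved stone drying slab, 200 x 160 x 9 mm, on which the head stands at the start. Origin: centre of its underside.
- processor_lid: Bystander: clear food-processor lid, 184 mm across, with a feed chute, 100 mm high in all, and a latch on its rim. Origin: centre of its underside.
- colander: Bystander: steel colander, 210 mm across (260 mm over its handles), 92 mm high. Origin: centre of its underside.
- scraper: Bystander: mint silicone scraper lying flat, 250 mm long along its x, 54 mm wide at the blade, 17 mm high. Origin on the counter, near its middle.
- bowls: Bystander: nest of stoneware pinch bowls, 86 mm across, about 50 mm high. Origin: centre of its underside.
Not all that is in view belongs to the job. Leave any pink or yellow look-alike of the pump_head alone.

How it is judged:
On the way, in this order (a step that is already met when the one before it is completed fails the run):
1. the head stands by itself on the stem, let go, upright, spout to the sink, not yet snapped on and the pump up (horizontal distance between pump_head and stem_tip below 0.005 m and angle between pump_head's own z axis and vertical below 0.2 rad and z of pump_head in the frame of stem_tip between -0.0205 and -0.0135 m and x of spout_tip in the frame of dispenser above 0.068 m and value of joint pump below 0.003 m and contact force between each of the arm, the fingers and pump_head below 0.05 N), for 0.4 s.
2. the head is pressed down through the stroke and past the click (z of pump_head in the frame of stem_tip below -0.0225 m and value of joint pump above 0.006 m and contact force between any of the fingers, the arm and pump_head above 1 N), for 0.1 s.
At the end, for the whole second after the job is handed in: Head snapped fully home (underside 25 mm or more below the stem's top, within 4 mm of its axis, upright within 0.15 rad), spout tip 68 mm or more sinkward of the pump axis (about 40 degrees either way), robot still pressing it with over 3 N, pump held at the bottom (over 8.5 of 10 mm) (z of pump_head in the frame of stem_tip below -0.025 m and horizontal distance between pump_head and stem_tip below 0.004 m and angle between pump_head's own z axis and vertical below 0.15 rad and x of spout_tip in the frame of dispenser above 0.068 m and value of joint pump above 0.0085 m and contact force between any of the fingers, the arm and pump_head above 3 N); the arm keeps its last pose, push and grip.
It fails at once if the head is rammed: more than 60 N between the head and the pump (contact force between pump_head and dispenser above 60 N).
It fails at once if a bystander is moved more than 30 mm (distance of any of processor_lid, colander, scraper, bowls from where it was at the start of the episode above 0.03 m).
It also fails if it takes over 64 s, if anything falls off the work surface, if the arm or the gripper's body presses on something with over 40 N, if the wrist force passes 120 N, or if a joint passes its speed limit or range.

## Working session

There is one attempt and no reset: what is moved stays moved. The work goes in short steps, each a Python script; the robot and the scene stay as the last script left them, time stands still between calls to the robot, and variables do not carry over. Pictures are saved under pics/ and viewed, and the job is handed in when it is done.

```bash
ls; mkdir -p pics
python3 - <<'E'
from plant import r, vision, models, telemetry
import cv2
for n in ["scene","top","wrist"]:
    im=vision.snapshot(n); cv2.imwrite(f"pics/{n}0.png",im[:,:,::-1])
    c=vision.get_calibration(n); print(n,c)
    for t in ["pump_head","dispenser","hub_top","spout_tip","stem_tip","dry_stone","colander","processor_lid","scraper","bowls"]:
        try: print(t,[(d['at'].round(4) if hasattr(d['at'],'round') else d['at'],round(d['score'],2)) for d in models.mark_of(t,n)])
        except Exception as e: print(t,e)
print(telemetry.current_t(), telemetry.current_tool_rot(), telemetry.current_wrist_force(), r.nose_length)
E
```

```text
pics
scene {'fx': 461.5572683521356, 'fy': 461.5572683521356, 'cx': 323.57584032087175, 'cy': 192.6208018505706, 'position': array([ 1.55111185, -0.10094092,  0.84468455]), 'orientation': array([-0.34560318,  0.66150569,  0.59480071, -0.29863151])}
pump_head [([0.5234, 0.2418, 0.0071], 0.71), ([0.2466, 0.392, 0.0125], 0.65), ([0.2727, 0.1662, 0.0128], 0.44)]
dispenser [([0.6092, 0.0374, -0.0007], 0.83), ([0.6077, 0.0389, 0.0539], 0.24)]
hub_top [([0.5188, 0.5373, -0.0019], 0.64), ([0.5172, 0.2496, 0.0414], 0.55), ([0.281, 0.3969, 0.0139], 0.46)]
spout_tip [([0.3145, 0.2456, 0.0032], 0.64), ([0.2535, 0.3056, 0.0059], 0.58), ([0.607, 0.2243, 0.015], 0.55)]
stem_tip [([0.6085, 0.043, 0.0713], 0.55), ([0.5174, 0.5342, 0.0028], 0.52)]
dry_stone [([0.52, 0.2518, 0.0031], 0.74)]
colander [([0.5217, 0.5351, 0.0028], 0.72)]
processor_lid [([0.4819, -0.5216, 0.002], 0.76)]
scraper [([0.3741, 0.0399, -0.0014], 0.59)]
bowls [([0.4857, -0.2149, 0.0017], 0.77)]
top {'fx': 497.12187690489117, 'fy': 497.12187690489117, 'cx': 320.3625836093321, 'cy': 200.99271599322643, 'position': array([0.19798858,
[... 567 characters left out ...]
e [([0.517, 0.2516, -0.0015], 0.85)]
colander [([0.5159, 0.5326, 0.0002], 0.74)]
processor_lid [([0.4842, -0.5219, 0.0005], 0.96)]
scraper [([0.3697, 0.0417, -0.0011], 0.67)]
bowls [([0.4841, -0.219, -0.0017], 0.61)]
wrist {'fx': 309.70691628693146, 'fy': 309.70691628693146, 'cx': 322.4614161571361, 'cy': 198.9492428713992, 'position': array([ 0.23601024, -0.52797726,  0.38341096]), 'orientation': array([ 0.09243726,  0.80181386, -0.58650733, -0.06752072])}
pump_head []
dispenser []
hub_top []
spout_tip []
stem_tip []
dry_stone []
colander []
processor_lid []
scraper []
bowls []
1.65 [ 3.68547963e-05  8.07142153e-01 -5.90357131e-01  3.96602150e-05] [ 0.45968946 -0.46350978 -0.53630182] 0.025
```

View pics/scene0.png

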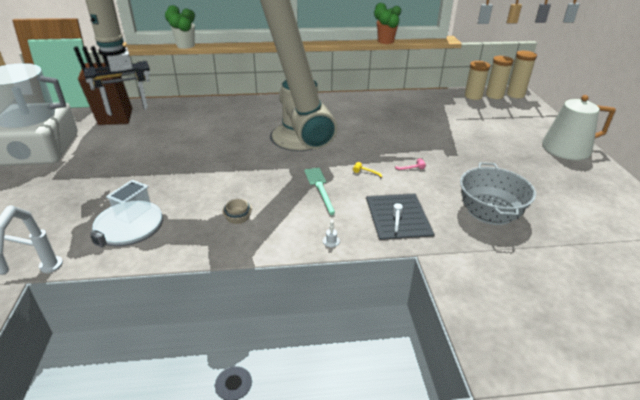

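View pics/top0.png

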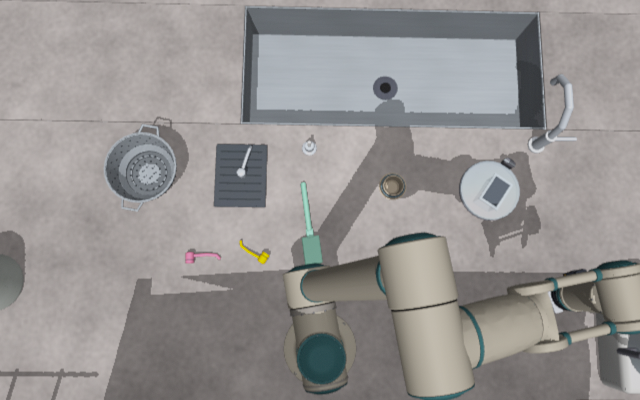

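The scene view shows the chrome head on the dark slab at about (397, 215). Its spout points toward the sink. The bare dispenser is at (332, 238), and the yellow and pink look-alikes are at (365, 169) and (412, 165). Next is a close look with the wrist camera.

```bash
cat > h.py <<'E'
from plant import r, gripper_to, inverse_kinematics, vision, models, telemetry
import numpy as np, cv2
from scipy.spatial.transform import Rotation as R
def quat(yaw, s=1):
    # tool x along s*(head y) for head yaw
    x=s*np.array([-np.sin(yaw),np.cos(yaw),0]); z=np.array([0,0,-1.]); y=np.cross(z,x)
    q=R.from_matrix(np.c_[x,y,z]).as_quat(); return q[[3,0,1,2]]
def camR(c): q=c['orientation']; return R.from_quat([q[1],q[2],q[3],q[0]])
def proj(c,p,fish):
    v=camR(c).inv().apply(np.atleast_2d(p)-c['position'])
    if fish:
        rho=np.hypot(v[:,0],v[:,1]); th=np.arctan2(rho,v[:,2]); k=th/np.maximum(rho,1e-9)
        return np.c_[c['cx']+c['fx']*v[:,0]*k, c['cy']+c['fy']*v[:,1]*k]
    return np.c_[c['cx']+c['fx']*v[:,0]/v[:,2], c['cy']+c['fy']*v[:,1]/v[:,2]]
def ray(c,u,v,fish,z):
    a=np.array([(u-c['cx'])/c['fx'],(v-c['cy'])/c['fy']])
    if fish:
        t=np.hypot(*a); d=np.array([*(a/max(t,1e-9)*np.sin(t)),np.cos(t)])
    else: d=np.array([*a,1])
    d=camR(c).apply(d); return c['position']+d*(z-c['position'][2])/d[2]
def snap(n,f,crop=None,sc=1):
    c=vision.get_calibration(n); im=vision.snapshot(n); o=im[:,:,::-1].copy()
    if crop: x0,y0,x1,y1=crop; o=o[y0:y1,x0:x1]
    if sc!=1:o=cv2.resize(o,None,fx=sc,fy=sc,interpolation=cv2.INTER_CUBIC)
    cv2.imwrite(f"pics/{f}.png",o); return c,im
E
python3 - <<'E'
from h import *
for s in (1,-1):
    for p,y in (((.521,.247,.17),-.28),((.609,.04,.17),0)): print(s,inverse_kinematics(p,quat(y,s)))
p0=telemetry.current_ee_pos()
r.move_l([p0[0],p0[1],.25])
s=min((1,-1),key=lambda s:max(abs(inverse_kinematics(p,quat(y,s))[5]) for p,y in (((.521,.247,.17),-.28),((.609,.04,.17),0))))
print('s',s)
r.move_to([.46,.247,.2],quat(-.28,s))
c,_=snap("wrist","w1"); print(c['position'],telemetry.current_ee_pos(),telemetry.current_t())
for t in ["pump_head","hub_top","spout_tip","stem_tip"]:
    print(t,[(np.round(d['at'],4),round(d['score'],2)) for d in models.mark_of(t,"wrist")])
E
```

```text
1 [ 3.22047748e-01  2.90369761e-01  1.53628623e+00 -4.44089210e-16
  1.31493666e+00 -9.68748579e-01]
1 [-4.83715492e-02  3.40464586e-01  1.46136466e+00 -4.44089210e-16
  1.33976341e+00 -1.61916788e+00]
-1 [ 3.22047748e-01  2.90369761e-01  1.53628623e+00 -4.44089210e-16
  1.31493666e+00  2.17284407e+00]
-1 [-4.83715492e-02  3.40464586e-01  1.46136466e+00 -4.44089210e-16
  1.33976341e+00  1.52242478e+00]
s 1
[0.39687611 0.2647853  0.39271541] [0.46046321 0.24640766 0.20003425] 5.2167
pump_head [(array([0.5184, 0.2453, 0.0094]), 0.87), (array([0.5169, 0.2467, 0.0411]), 0.63), (array([0.2718, 0.1606, 0.012 ]), 0.55), (array([ 6.052e-01,  4.020e-02, -4.000e-04]), 0.34)]
hub_top [(array([0.2771, 0.3944, 0.0169]), 0.56), (array([0.2466, 0.1738, 0.0106]), 0.55)]
spout_tip [(array([0.2562, 0.3066, 0.0007]), 0.96), (array([0.6005, 0.2229, 0.0149]), 0.95)]
stem_tip [(array([0.6074, 0.0408, 0.0769]), 0.5)]
```

View pics/w1.png

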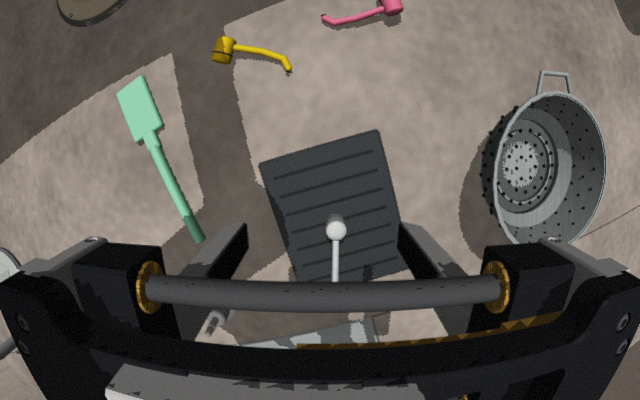

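The wrist view shows the hub dome at about (336, 230), with its spout running down under the gripper bar. I'll refine the hub position by segmentation in the wrist, top and scene views.

Run:
```python
from h import *
c,_=snap("wrist","w2",(280,180,400,280),6)
cs={}
for n in ("wrist","top","scene"):
    cc=vision.get_calibration(n); 
    if n!="wrist": vision.snapshot(n)
    for t in ("pump_head","stem_tip"):
        for d in models.regions_of(t,n):
            v,u=np.nonzero(d['pixels']); print(n,t,round(d['score'],2),u.min(),u.max(),v.min(),v.max(),len(u), 'ray z.04',ray(cc,u.mean(),v.mean(),n=="wrist",.04).round(4))
print('ray',ray(c,336,230,True,.040))
for n in ("top","scene","wrist"):
    cc=vision.get_calibration(n); print(n,proj(cc,[[.520,.2455,.043],[.520,.2455,.009],[.602,.2225,.018],[.6085,.041,.074],[.6085,.041,.034]],n=="wrist").round(1).tolist())
snap("top","t2",(225,120,325,190),8);snap("scene","s2",(315,190,415,250),8)
```

```text
wrist pump_head 0.75 322 402 0 25 728 ray z.04 [0.2777 0.3555 0.04  ]
wrist pump_head 0.68 325 345 214 281 737 ray z.04 [0.5306 0.2418 0.04  ]
wrist pump_head 0.59 211 292 35 72 1005 ray z.04 [0.2832 0.2028 0.04  ]
wrist pump_head 0.44 259 406 130 281 15750 ray z.04 [0.4911 0.2548 0.04  ]
wrist stem_tip 0.51 205 216 319 335 106 ray z.04 [0.615  0.0324 0.04  ]
top pump_head 0.46 246 251 146 157 27 ray z.04 [0.5836 0.2249 0.04  ]
top pump_head 0.44 263 268 252 260 39 ray z.04 [0.2651 0.1639 0.04  ]
scene pump_head 0.59 393 403 204 231 171 ray z.04 [0.5581 0.236  0.04  ]
scene pump_head 0.5 352 380 162 176 141 ray z.04 [0.3161 0.1793 0.04  ]
scene stem_tip 0.53 329 333 221 232 52 ray z.04 [0.5978 0.0422 0.04  ]
ray [0.51719174 0.24715792 0.04      ]
top [[240.8, 170.7], [242.3, 173.0], [250.3, 146.7], [308.8, 140.7], [308.8, 144.3]]
scene [[397.5, 204.5], [396.2, 213.7], [395.6, 229.9], [331.5, 219.5], [331.2, 231.1]]
wrist [[335.1, 233.6], [334.1, 224.8], [333.9, 285.7], [206.5, 336.6], [214.9, 320.4]]
```

View pics/w2.png

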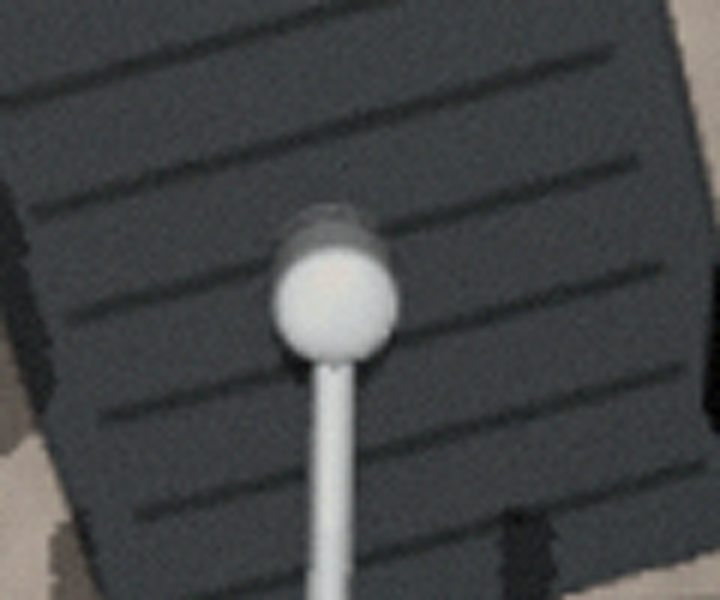

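View pics/t2.png

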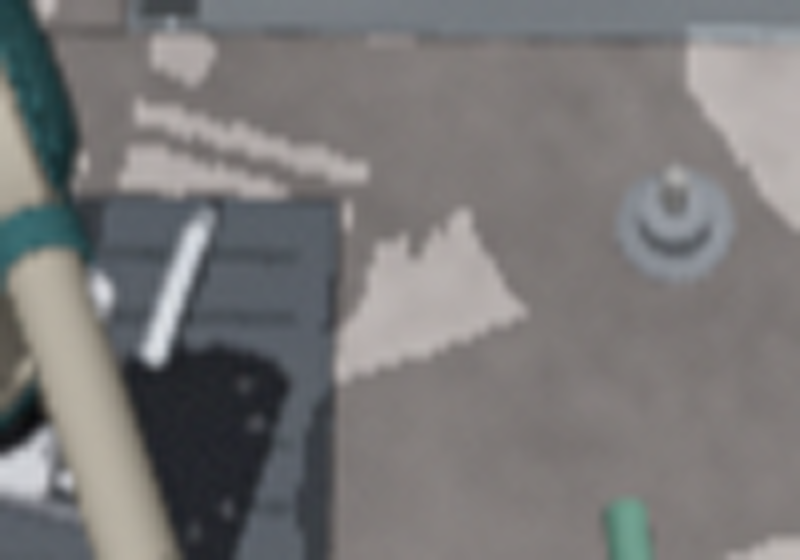

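View pics/s2.png

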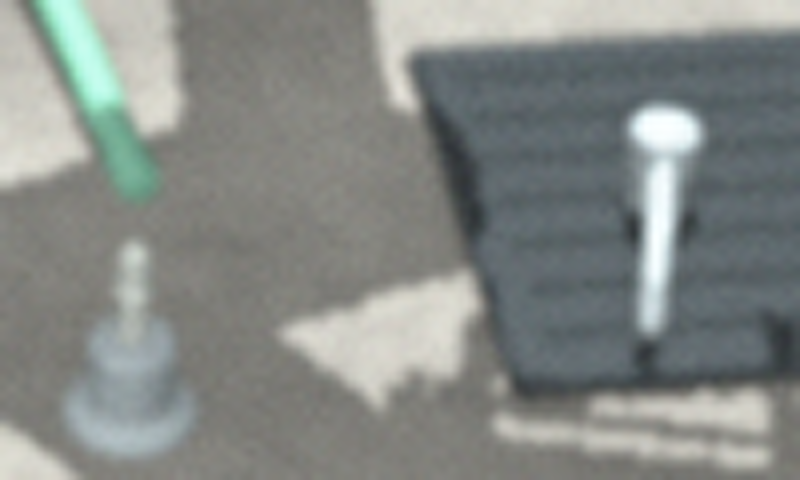

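The dome centre in the wrist view is at (336, 230.5), which gives a hub at about (0.518, 0.2465). I'll measure the stem from the same relative viewpoint so camera bias cancels.

Run:
```python
from h import *
r.move_to([.545,.041,.235],quat(0,1))
c,_=snap("wrist","w3",(260,170,400,290),5)
for t in ["stem_tip","dispenser","snap_nubs"]:
    print(t,[(np.round(d['at'],4),round(d['score'],2)) for d in models.mark_of(t,"wrist")])
print(proj(c,[[.608,.041,.074],[.608,.041,.034],[.608,.041,0]],True))
print(telemetry.current_t())
np.save("c3.npy",c,allow_pickle=True)
```

```text
stem_tip [(array([0.6074, 0.0386, 0.0722]), 0.67)]
dispenser [(array([ 0.6066,  0.0386, -0.0043]), 0.92)]
snap_nubs [(array([0.6034, 0.0381, 0.0562]), 0.55)]
[[321.6012868  236.77003106]
 [321.64999823 226.48996338]
 [321.68519852 219.1261623 ]]
7.0667
```

View pics/w3.png

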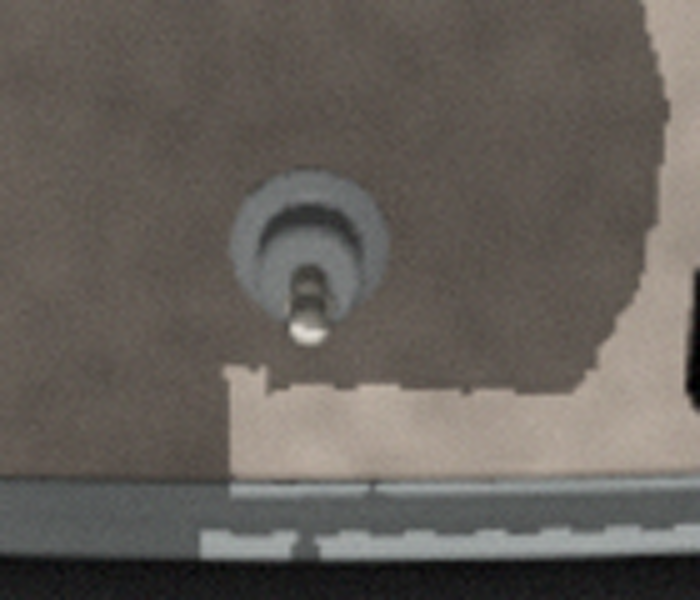

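The stem tip is at pixel (322, 235) and the flange centre at (322, 219.5), so the axis is at about (0.608, 0.041). Now grasping.

Run:
```python
from h import *
q=quat(-.28,1)
r.move_to([.5178,.2468,.12],q)
r.move_l([.5178,.2468,.037],vel=.08,guard=8)
print(telemetry.current_ee_pos(),telemetry.current_wrist_force())
gripper_to(.02,15); print(telemetry.current_opening(),telemetry.current_ee_pos())
r.hold(.2)
r.move_l([.5178,.2468,.16],vel=.12)
print(telemetry.current_opening(),telemetry.current_wrist_force(),telemetry.current_t())
r.move_to([.608,.041,.16],quat(0,1)); r.hold(.2)
print(telemetry.current_ee_pos(),telemetry.current_t())
snap("wrist","w4",(240,170,400,290),5);snap("scene","s4",(280,140,400,230),6);snap("top","t4",(260,100,360,175),8)
```

```text
[0.51831198 0.24697325 0.0375525 ] [-1.10883256  0.476918   -0.05363679]
0.019997317502231885 [0.51779068 0.24678932 0.03699696]
0.020107413199366767 [-0.15400812 -0.41157871 -0.05275191] 11.775
[0.60758205 0.04255173 0.16005381] 12.875
```

View pics/w4.png

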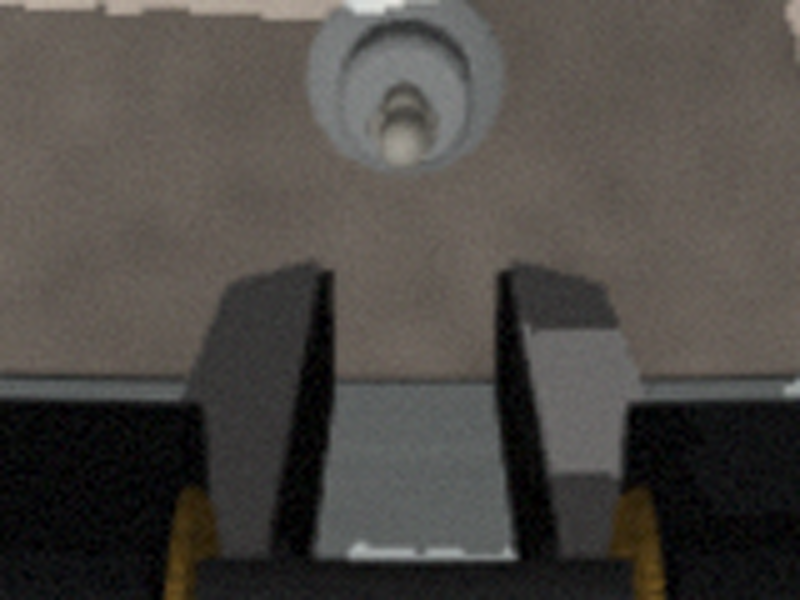

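View pics/s4.png

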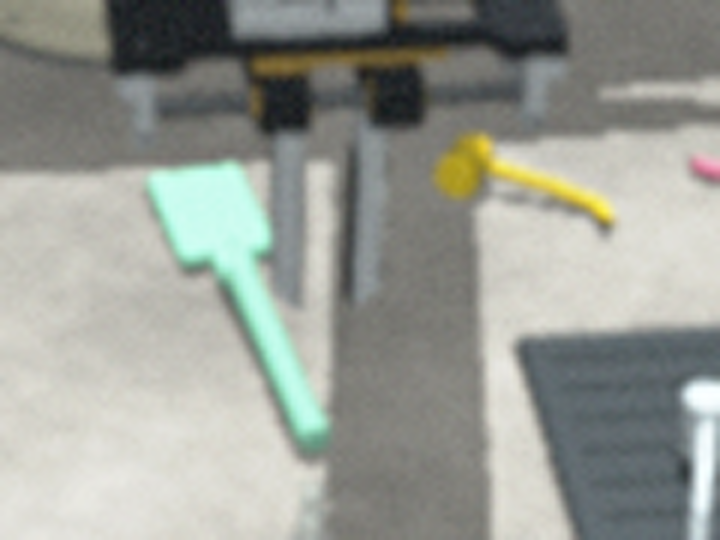

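The grip missed: the opening went to 20 mm on air. The head is still on the stone at about (397, 207), so I'll take another close look.

Run:
```python
from h import *
gripper_to(.094)
r.move_to([.46,.247,.2],quat(-.28,1)); r.hold(.1)
c,_=snap("wrist","w5",(260,180,400,290),5)
for t in ["pump_head","hub_top","spout_tip"]:
    print(t,[(np.round(d['at'],4),round(d['score'],2)) for d in models.mark_of(t,"wrist")])
snap("scene","s5",(355,180,445,250),8)
print(telemetry.current_t(),c)
```

```text
pump_head [(array([0.2766, 0.1638, 0.0121]), 0.8), (array([0.5173, 0.2447, 0.01  ]), 0.57)]
hub_top [(array([0.2749, 0.3944, 0.0145]), 0.95), (array([0.2474, 0.1748, 0.0096]), 0.73), (array([0.519 , 0.2482, 0.043 ]), 0.58)]
spout_tip [(array([0.5998, 0.2212, 0.0147]), 0.87), (array([0.3116, 0.2425, 0.0016]), 0.72), (array([0.2539, 0.3038, 0.0055]), 0.56)]
15.5833 {'fx': 309.70691628693146, 'fy': 309.70691628693146, 'cx': 322.4614161571361, 'cy': 198.9492428713992, 'position': array([0.39738859, 0.26460759, 0.39237661]), 'orientation': array([0.09172282, 0.79396814, 0.597071  , 0.0686129 ])}
```

View pics/w5.png

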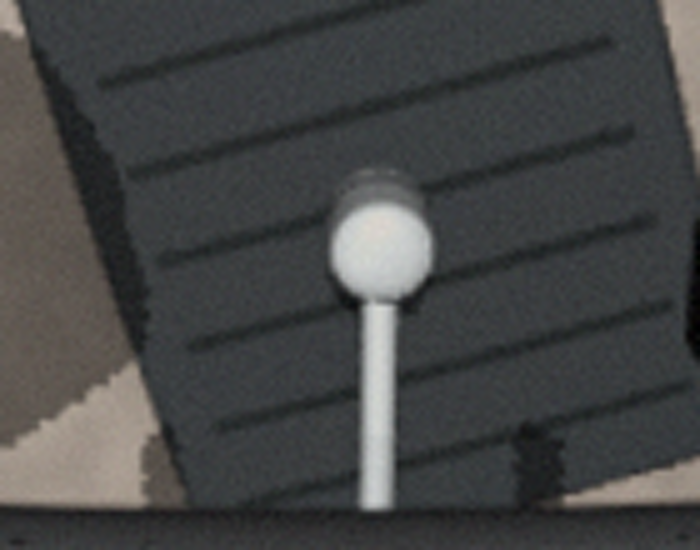

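View pics/s5.png

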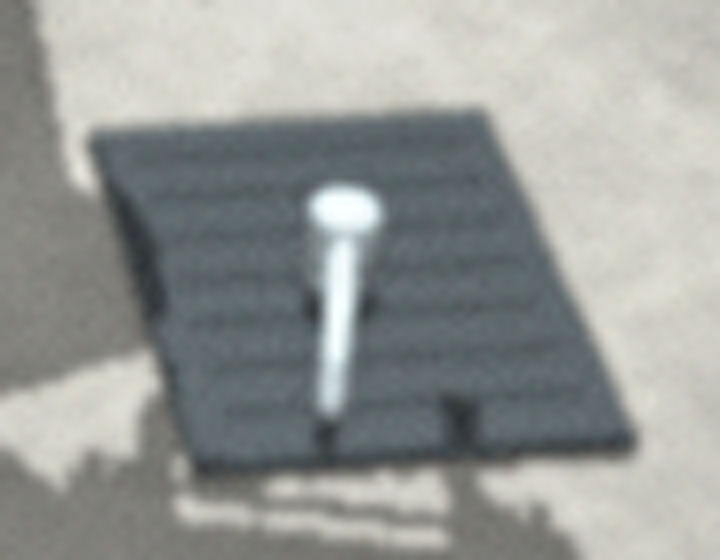

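The head hasn't moved: its dome is at (336.4, 230), as before. Before retrying, I'll descend again and look with the fingers open around it.

Run:
```python
from h import *
q=quat(-.28,1)
c=vision.get_calibration("wrist"); p=telemetry.current_ee_pos(); qq=telemetry.current_tool_rot()
T=R.from_quat([qq[1],qq[2],qq[3],qq[0]]).as_matrix()
print('fwd',camR(c).apply([0,0,1]),'tip px',proj(c,[p+T@[0,0,.025],p+T@[.047,0,.025],p+T@[-.047,0,.025]],True))
r.move_to([.5178,.2468,.12],q)
b=r.move_l([.5178,.2468,.037],vel=.08,guard=8); r.hold(.2)
print(b,telemetry.current_ee_pos(),telemetry.current_wrist_force(),telemetry.current_opening(),telemetry.current_t())
snap("scene","s6",(355,170,445,240),8);c,_=snap("wrist","w6",(200,160,440,300),3)
```

```text
fwd [ 0.21811338 -0.06339249 -0.97386239] tip px [[322.46348829 219.21584224]
 [385.59092718 218.93365104]
 [259.33615194 218.93561438]]
False [0.51813685 0.2469101  0.03750223] [-0.10191462  0.6160837   0.11519641] 0.09378470909022017 17.45
```

View pics/s6.png

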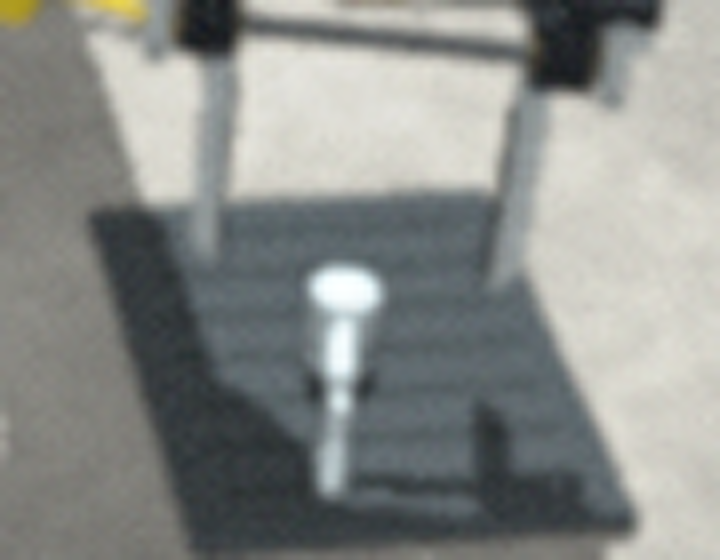

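View pics/w6.png

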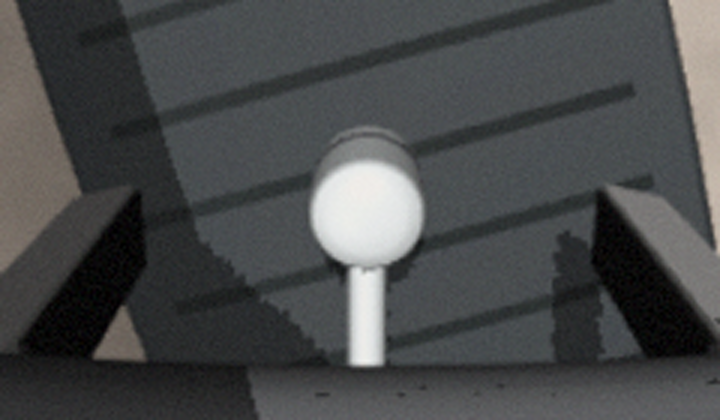

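In s6 the fingertips are at about (381, 202) and (418, 206), clearly higher than the hub's base. In w6 they look further apart than predicted. The tips may not be where the tool frame puts them, so I'll check with projections.

Run:
```python
from h import *
p=telemetry.current_ee_pos(); qq=telemetry.current_tool_rot()
T=R.from_quat([qq[1],qq[2],qq[3],qq[0]]).as_matrix()
for n in("scene","wrist","top"):
    c=vision.get_calibration(n)
    for z in(.025,.005,-.015):
        print(n,z,proj(c,[p+T@[s*.047,sy*.008,z] for s in(1,-1) for sy in (1,-1)],n=="wrist").round(1).tolist())
print(r.nose_length,p,telemetry.current_joints(),[a for a in dir(r) if a[0]!='_'])
```

```text
scene 0.025 [[412.8, 215.9], [412.9, 212.6], [380.4, 212.2], [380.8, 208.9]]
scene 0.005 [[413.7, 210.5], [413.8, 207.1], [381.0, 206.8], [381.4, 203.5]]
scene -0.015 [[414.6, 204.9], [414.7, 201.6], [381.6, 201.3], [382.0, 198.0]]
wrist 0.025 [[385.0, 229.1], [386.2, 208.5], [260.0, 229.1], [258.8, 208.6]]
wrist 0.005 [[390.5, 238.3], [392.0, 216.1], [254.5, 238.3], [253.0, 216.2]]
wrist -0.015 [[397.0, 249.3], [398.8, 225.2], [248.0, 249.3], [246.1, 225.2]]
top 0.025 [[228.1, 166.7], [226.4, 171.5], [257.0, 175.4], [255.5, 180.2]]
top 0.005 [[227.0, 165.2], [225.3, 170.1], [256.4, 174.0], [254.7, 178.9]]
top -0.015 [[225.9, 163.7], [224.2, 168.7], [255.7, 172.6], [254.0, 177.6]]
0.025 [0.51797991 0.24686016 0.03729778] [ 3.23502726e-01  3.98753406e-01  1.73145147e+00 -1.58033907e-05
  1.01081050e+00 -9.67320782e-01] ['PlanningError', 'hold', 'move_l', 'move_to', 'movej', 'nose_length', 'sign_off']
```

All views agree that the fingertips are about 40 mm higher than the tool frame says, at tool z of about -0.016. The documented nose length doesn't match the actual hardware, so the first grip closed just above the dome. I'll trust the images and descend further under a force guard.

Run:
```python
from h import *
b=r.move_l([.5178,.2468,.0],vel=.04,guard=4); r.hold(.1)
print(b,telemetry.current_ee_pos(),telemetry.current_wrist_force(),telemetry.current_t())
snap("scene","s7",(355,170,445,240),8);snap("wrist","w7",(200,160,440,300),3)
```

```text
False [5.18055648e-01 2.46909114e-01 3.21535261e-04] [ 0.31335305  0.07311069 -0.37822131] 18.725
```

View pics/s7.png

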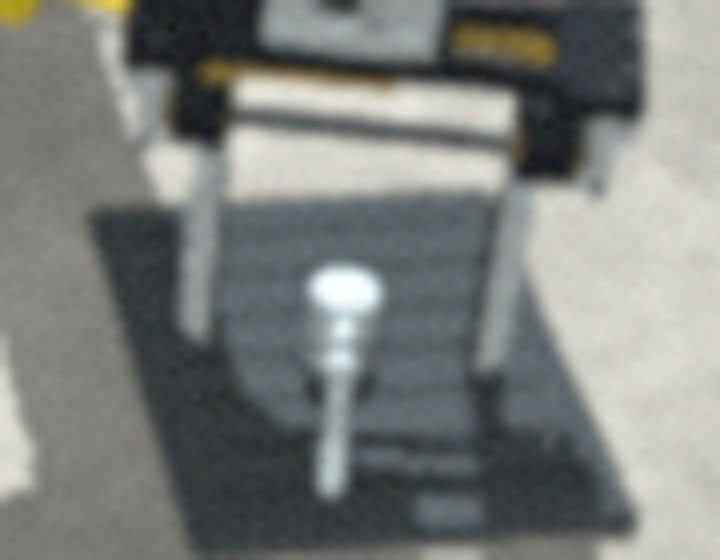

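View pics/w7.png

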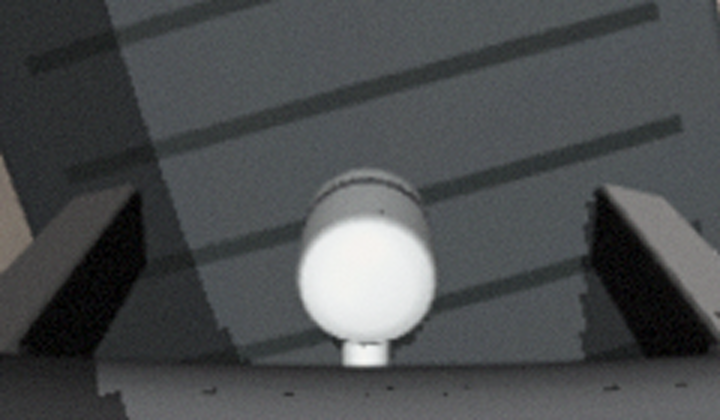

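The open fingers now straddle the hub, with the tips just above the stone. Closing.

Run:
```python
from h import *
gripper_to(.01,20); r.hold(.1); print(telemetry.current_opening(),telemetry.current_ee_pos(),telemetry.current_wrist_force())
p=[.5178,.2468]
r.move_l([*p,.12],vel=.12); print(telemetry.current_opening(),telemetry.current_wrist_force(),telemetry.current_t())
if telemetry.current_opening()>.022:
    r.move_to([.608,.041,.12],quat(0,1)); r.hold(.2)
    print(telemetry.current_ee_pos(),telemetry.current_tool_rot(),telemetry.current_opening(),telemetry.current_t())
snap("wrist","w8",(200,130,440,300),3);snap("scene","s8",(280,140,400,230),6);snap("top","t8",(260,90,360,165),8)
```

```text
0.025640758618636444 [5.17805698e-01 2.46804271e-01 1.54838691e-06] [ 0.59875806 -0.37338268  0.05108135]
0.02562798585772677 [ 0.1041945  -0.17757151 -0.30012519] 21.125
[0.60754248 0.04256574 0.12002278] [-2.05136385e-04  7.06448812e-01  7.07764108e-01  4.82629975e-05] 0.02581100211036613 22.225
```

View pics/w8.png

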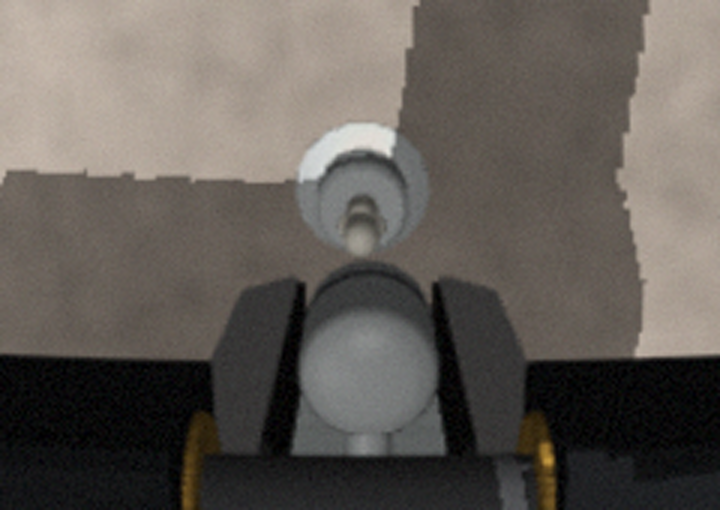

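View pics/s8.png

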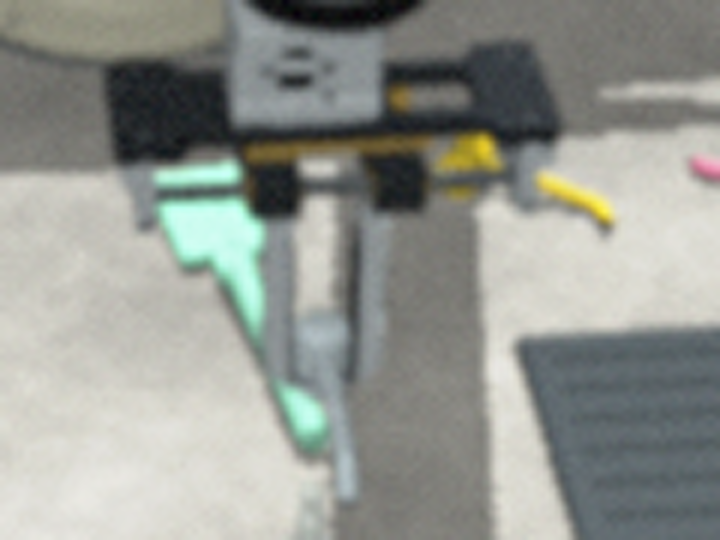

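The head is gripped (opening 25.7 mm). In w8 the stem tip is at about (320, 209) and the hub dome is centred on column 323, while the arm was still settling about 1.5 mm off in y. I'll descend to just above the stem and check alignment.

Run:
```python
from h import *
r.move_l([.608,.041,.073],vel=.08); r.hold(.3)
p=telemetry.current_ee_pos();print(p,telemetry.current_t())
c,_=snap("wrist","w9",(250,150,400,280),5);snap("scene","s9",(290,170,370,240),9);snap("top","t9",(260,90,360,165),8)
a=np.linspace(0,2*np.pi,9)[:-1]
print('stem', proj(c,[[.608,.041,.069],[.608,.041,.054],[.608,.041,.034]],True).round(1).tolist())
print('hub base ctr, robot-side edge, y edges', proj(c,[p+[0,0,.009],p+[-.013,0,.009],p+[0,-.013,.009],p+[0,.013,.009],p+[0,0,.04]],True).round(1).tolist())
print('collar robot edge',proj(c,[[.608-.015,.041,.034],[.608-.023,.041,.003],[.608-.005,.041,.064]],True).round(1).tolist())
cs=vision.get_calibration("scene");print(proj(cs,[p+[0,0,.009],p+[0,0,.043],[.608,.041,.069],[.608,.041,.034]],False).round(1).tolist())
```

```text
[0.60832038 0.04097977 0.07348865] 23.4167
stem [[322.2, 227.6], [322.3, 221.0], [322.3, 213.4]]
hub base ctr, robot-side edge, y edges [[322.2, 234.9], [322.2, 215.1], [301.6, 234.8], [342.8, 234.8], [322.1, 254.5]]
collar robot edge [[322.3, 194.5], [322.3, 177.7], [322.2, 218.3]]
[[331.6, 217.0], [332.0, 206.8], [331.5, 220.9], [331.1, 231.0]]
```

View pics/w9.png

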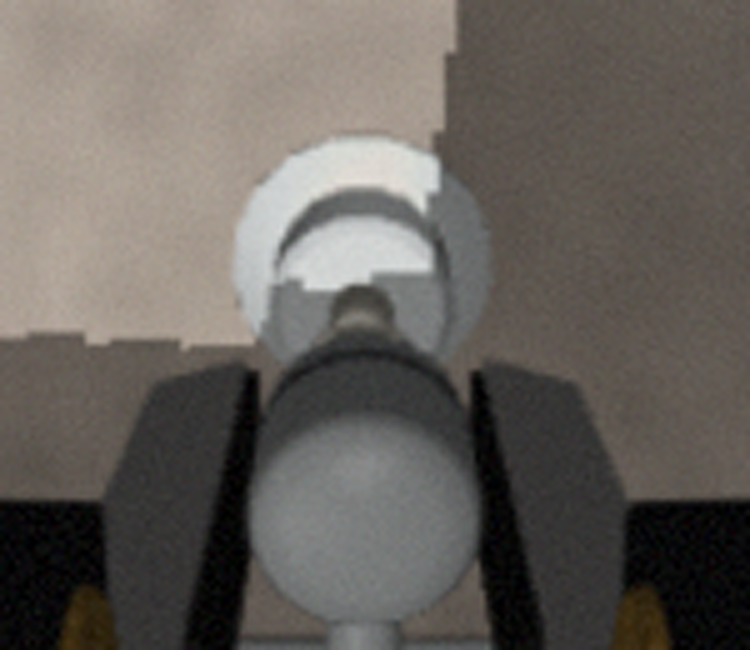

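View pics/s9.png

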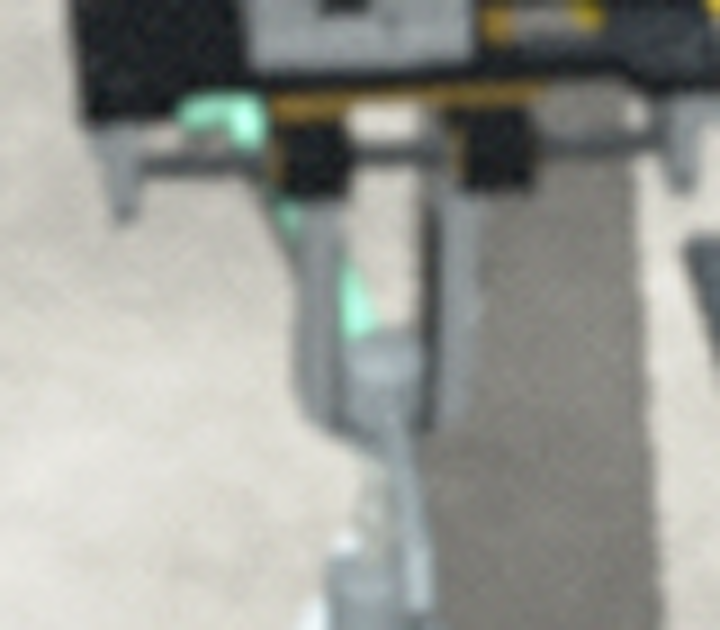

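View pics/t9.png

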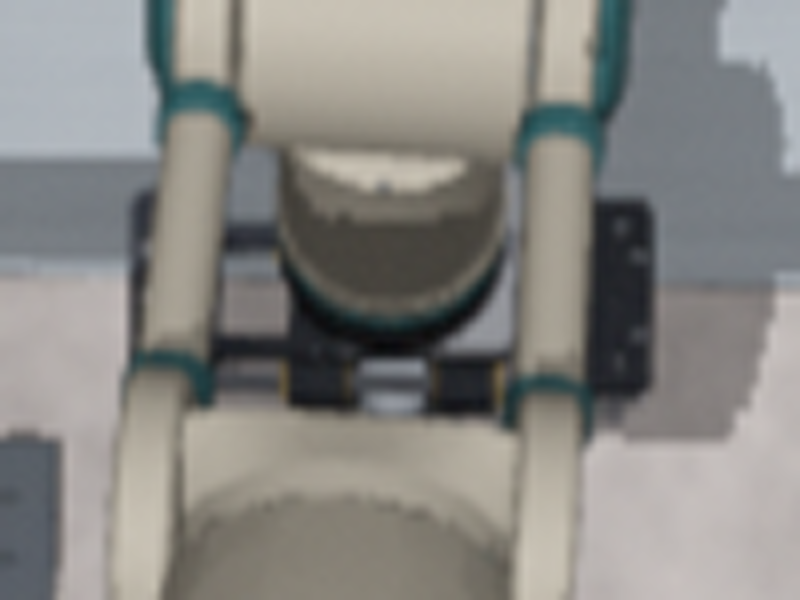

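The stem is on column 322.4 and the hub on about 322.8, so y is aligned. In x the hub looks about 1 mm sinkward, so I'll correct that and lower it gently under a guard.

Run:
```python
from h import *
r.move_l([.607,.041,.073],vel=.03);r.hold(.2)
f0=telemetry.current_wrist_force()
b=r.move_l([.607,.041,.052],vel=.025,guard=3)
print(b,telemetry.current_ee_pos(),telemetry.current_wrist_force()-f0,telemetry.current_torque())
if not b:
    b=r.move_l([.607,.041,.0475],vel=.012,guard=2)
    print(b,telemetry.current_ee_pos(),telemetry.current_wrist_force()-f0)
r.hold(.1);print(telemetry.current_ee_pos(),telemetry.current_wrist_force()-f0,telemetry.current_t())
snap("wrist","w10",(250,150,400,280),5);snap("scene","s10",(290,170,370,240),9)
```

```text
False [0.60717828 0.04098562 0.0521507 ] [ 0.63101801 -0.17333495 -0.12355641] [ 0.15001811 -0.15398624  0.01244676]
False [0.60686917 0.04089419 0.04747857] [-0.46143712 -0.74392142 -0.06775329]
[0.60691254 0.04089772 0.04749719] [-0.07788072 -0.32620954 -0.01476135] 25.6333
```

View pics/w10.png

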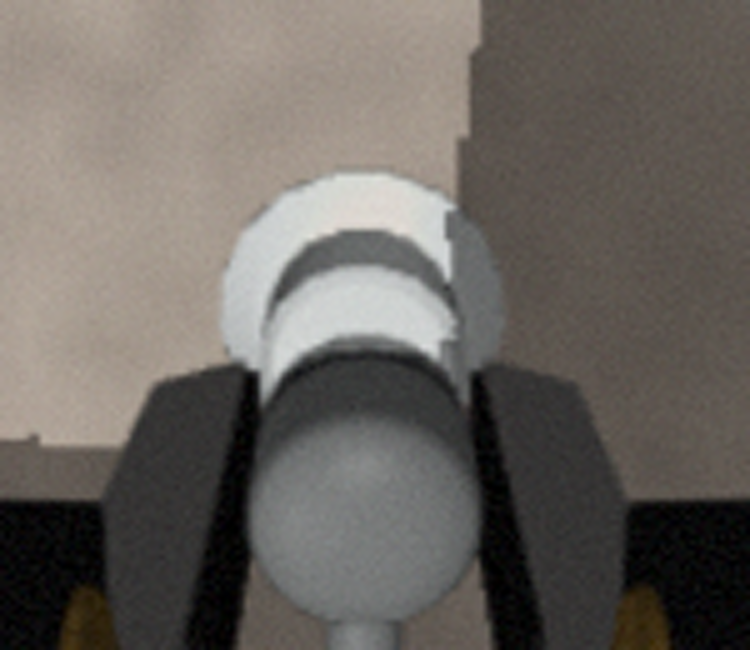

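View pics/s10.png

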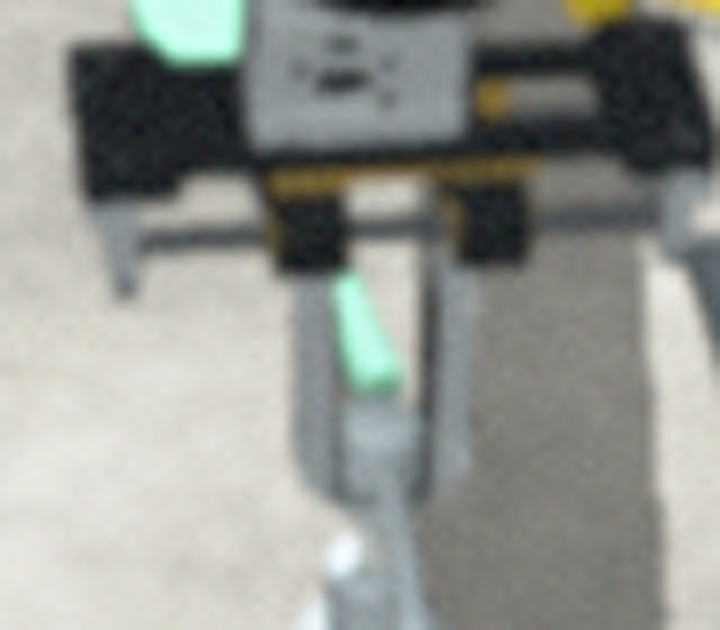

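No force and the stem has disappeared into the socket. I'll feel for the nubs in small steps, then release slowly.

Run:
```python
from h import *
def fz(): return np.mean([telemetry.current_wrist_force()[2] for _ in range(3)])
f0=fz(); z=.0475
while z>.0435:
    z-=.0005; r.move_l([.607,.041,z],vel=.01); r.hold(.06); d=fz()-f0; print(round(z,4),round(d,2))
    if d>.8: break
print(telemetry.current_t())
gripper_to(.05); r.hold(.2)
print(telemetry.current_opening(),telemetry.current_t())
snap("wrist","w11",(200,150,440,290),3);snap("scene","s11",(290,170,370,240),9)
```

```text
0.047 0.83
26.0417
0.049931716499575535 26.825
```

View pics/w11.png

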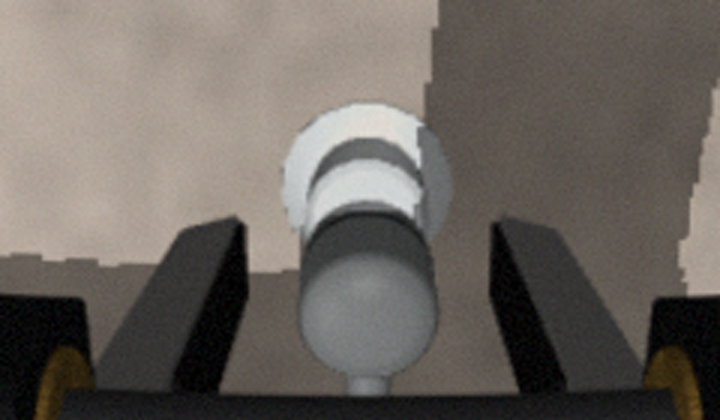

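View pics/s11.png

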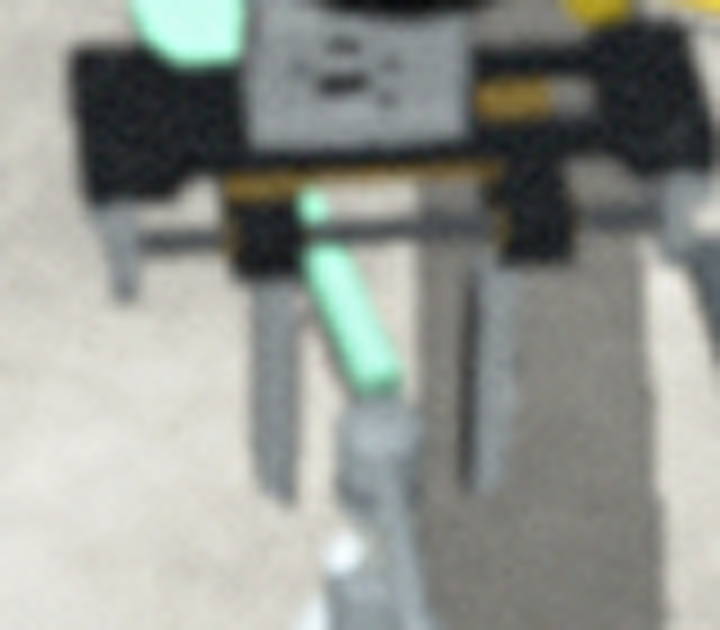

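The head stands on the stem between the open fingers, spout to the sink. I'll retreat straight up, let it stand, and look.

Run:
```python
from h import *
r.move_l([.607,.041,.115],vel=.06); gripper_to(0.0,30); r.hold(.3)
print(telemetry.current_ee_pos(),telemetry.current_opening(),telemetry.current_t())
c,_=snap("wrist","w12",(200,150,440,290),3);cs,_=snap("scene","s12",(290,170,370,240),9);snap("top","t12",(260,90,360,165),8)
for n in ("wrist","scene"):
  for t in ("hub_top","pump_head","spout_tip"):
    print(n,t,[(np.round(d['at'],4),round(d['score'],2)) for d in models.mark_of(t,n) if np.hypot(d['at'][0]-.61,d['at'][1]-.04)<.13])
print(proj(cs,[[.607,.041,.057],[.607,.041,.091],[.695,.041,.066]],False),proj(c,[[.607,.041,.057],[.607,.041,.087]],True))
p=telemetry.current_ee_pos();print(proj(c,[p+[0,0,.016]],True))
```

```text
[0.60701763 0.04098587 0.11501852] 0.0005919552769043401 29.375
wrist hub_top [(array([0.6078, 0.0392, 0.0899]), 0.92)]
wrist pump_head [(array([0.6092, 0.039 , 0.0556]), 0.89)]
wrist spout_tip []
scene hub_top [(array([0.6095, 0.043 , 0.092 ]), 0.72)]
scene pump_head [(array([0.6104, 0.0423, 0.0576]), 0.55)]
scene spout_tip [(array([0.7003, 0.0411, 0.0642]), 0.58), (array([0.6116, 0.0415, 0.0552]), 0.52)]
[[331.30518891 224.14124062]
 [331.63841148 214.15994517]
 [335.87017574 243.65413607]] [[322.27061287 207.72229501]
 [322.24446848 218.00474928]]
[[322.17455672 238.72729414]]
```

View pics/w12.png

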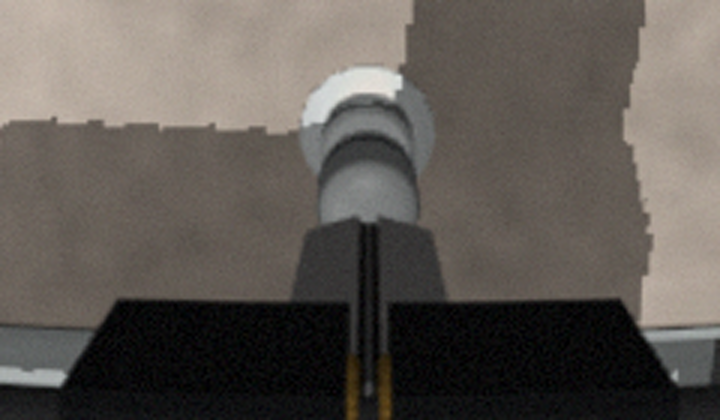

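View pics/s12.png

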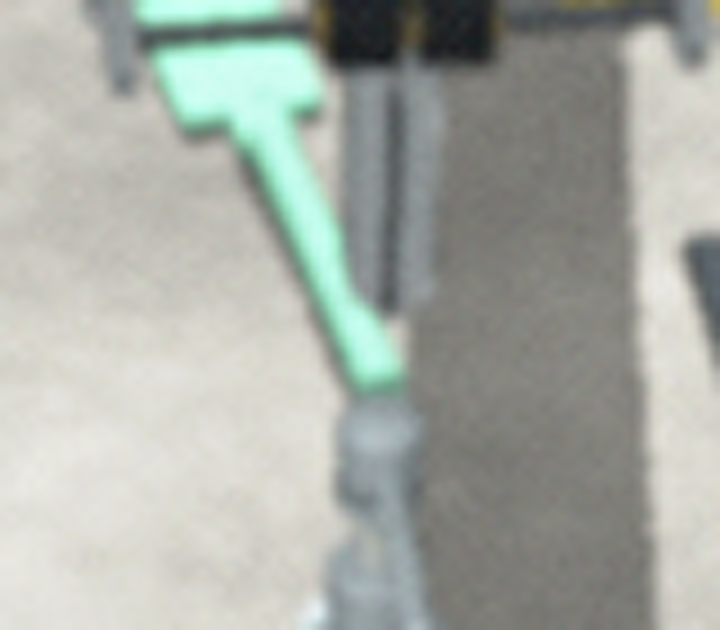

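The head stands alone upright on the stem: dome at about (332, 217) in scene, spout toward the camera and sink. Next I'll press with closed fingers in small logged steps.

Run:
```python
from h import *
def fz(): return np.mean([telemetry.current_wrist_force()[2] for _ in range(3)])
X,Y=.608,.041
r.move_l([X,Y,.082],vel=.05); r.hold(.2); f0=fz(); z=.082
log=[]; peak=0
while z>.050:
    z-=.0006; b=r.move_l([X,Y,z],vel=.012,guard=20); d=fz()-f0; log.append((round(z*1e3,1),round(d,1),round(telemetry.current_ee_pos()[2]*1e3,1)))
    peak=max(peak,d)
    if b or d>18: break
    if z<.0585 and d>9: break
for l in log: print(*l,end=' | ')
print(b,telemetry.current_t())
```

```text
81.4 -0.4 81.5 | 80.8 0.4 80.7 | 80.2 1.2 80.1 | 79.6 0.8 79.5 | 79.0 0.1 79.0 | 78.4 0.1 78.4 | 77.8 0.1 77.7 | 77.2 -0.1 77.2 | 76.6 0.1 76.6 | 76.0 0.1 76.0 | 75.4 0.9 75.6 | 74.8 1.8 74.9 | 74.2 1.7 74.2 | 73.6 2.4 73.6 | 73.0 1.4 73.0 | 72.4 2.8 72.4 | 71.8 3.4 71.8 | 71.2 2.1 71.2 | 70.6 3.5 70.6 | 70.0 3.7 70.0 | 69.4 2.5 69.4 | 68.8 3.4 68.8 | 68.2 3.8 68.2 | 67.6 3.7 67.6 | 67.0 4.4 67.0 | 66.4 4.6 66.4 | 65.8 3.5 65.8 | 65.2 4.8 65.2 | 64.6 5.5 64.9 | 64.0 7.3 64.7 | 63.4 9.3 64.6 | 62.8 11.8 64.5 | 62.2 12.5 64.1 | 61.6 3.3 62.1 | 61.0 3.3 60.7 | 60.4 3.6 60.2 | 59.8 3.1 59.8 | 59.2 3.6 59.2 | 58.6 3.9 58.6 | 58.0 3.2 58.0 | 57.4 4.6 57.4 | 56.8 4.7 56.8 | 56.2 4.7 56.2 | 55.6 7.5 56.1 | 55.0 10.0 56.0 | False 42.0833
```

A clear click at 12.5 N (z ≈ 64 mm), then a low-force run to a hard stop at 56.0 mm. Total travel of 19.4 mm matches 10 mm stroke plus 9.5 mm snap. I'll add a little push and verify.

Run:
```python
from h import *
r.move_l([.608,.041,.0542],vel=.012,guard=12); r.hold(.3)
print(telemetry.current_ee_pos(),telemetry.current_wrist_force(),telemetry.current_opening(),telemetry.current_t())
snap("wrist","w13",(200,150,440,290),3);snap("scene","s13",(290,180,370,250),9)
for t in ("hub_top","pump_head","spout_tip"):
    print(t,[(np.round(d['at'],4),round(d['score'],2)) for d in models.mark_of(t,"scene") if np.hypot(d['at'][0]-.61,d['at'][1]-.04)<.13])
print(telemetry.current_wrist_force())
```

```text
[0.60825226 0.04097144 0.05580761] [-1.34578749  1.30818298 12.47421791] 0.0003539805322366448 42.6333
hub_top [(array([0.609 , 0.0425, 0.0717]), 0.61)]
pump_head [(array([0.61  , 0.0425, 0.0359]), 0.64)]
spout_tip [(array([0.6982, 0.0403, 0.0384]), 0.73)]
[-2.30137353  0.97945949 12.73314143]
```

View pics/s13.png

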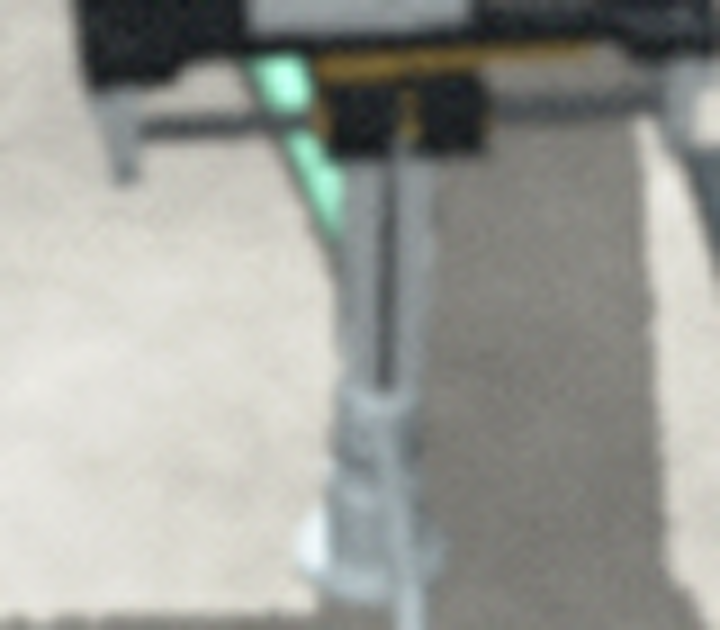

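View pics/w13.png

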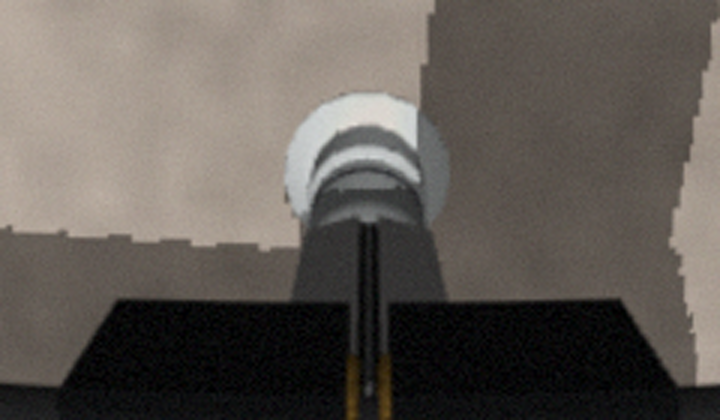

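The head now sits just above the collar with the fingers pressing on its dome. The network puts the hub top at 71.7 mm, against 71.5 mm expected when fully home. The push is steady at about 12.5 N, so I'm handing in.

Run:
```python
from plant import r, telemetry
r.sign_off(); print(telemetry.current_wrist_force(),telemetry.current_t())
```

```text
the job is handed in; nothing more can be done
the job is handed in; nothing more can be done
```

The pump head is refitted and fully home on the stem. I handed in at about 43 s with the arm still pressing it at the bottom of the stroke. The system gave no verdict.

- **Missed first grip:** the fingers closed just above the head. The pictures put the fingertips about 40 mm higher than the tool frame (`r.nose_length` = 0.025) says. I worked from the pictures after that, and the head had not moved.
- **Standing on the stem:** I set the head down with about 0.8 N and let go. It stood upright by itself with the spout to the sink for over a second, with the arm clear of it.
- **Pressing:** I pressed in 0.6 mm steps with closed fingertips. It clicked at 12.5 N, the force dropped to about 3 N, and it came to a hard stop after 19.4 mm of travel (10 mm stroke plus 9.5 mm snap expected).
- **Last checks:** the push held at about 12.5 N.

| Point | Measured | Expected |
|---|---|---|
| Hub top height | 71.7 mm | 71.5 mm |
| Underside height | 36 mm | 37.5 mm |
| Spout tip, sinkward of the pump axis | about 90 mm | 68 mm or more |

- **Disagreements:** the y estimates for the head differed by 3–4 mm between the wrist and scene cameras, and my own pixel measurement fell in between. I did not separately re-measure the lid, colander, scraper and bowls. The arm was never driven into any of them.

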